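Snap the post onto the bench stand

TASK

Pick up the blue post tube and slide it, open end down, onto the steel stub of the bench stand. Push it gently fully home against the shoulder and twist it as needed until the stub's brass spring button pops out through the hole in the tube, then let go and leave the post standing upright, locked on the stand. Do not ram or force it, do not drop or lay down the post, and leave the other things on the bench where they are.

Things in the scene. Friction and masses are not known exactly. Their poses are not given: they have to be found in the camera images.
- post: Loose blue round tube standing upright, open end down: 46 mm outside, 38 mm bore, 140 mm tall, 0.28 to 0.46 kg; top 10 mm is a closed black cap (47 mm wide); bore free for 128 mm from below. Origin: centre of the open lower end, z up along the tube; its hole is on its own -x side. A grasp 90 to 120 mm above the lower end stays clear of the stand.
- hole (a point): Centre of the rectangular hole through the tube's wall (10 mm wide, 16 mm tall, framed in white), on the wall's outside, 35 mm above the tube's lower end. Axes as the post's; the hole looks to -x.
- stand: Heavy fixed bench stand: grey foot 150 x 120 x 14 mm with a dark round boss, 64 mm across at its flat top. Origin: under the stub's axis, on the bench; z up. A white line on the foot marks its front, -x.
- shoulder (a point): Centre of the boss's flat top, the shoulder that the tube must rest on, 26 mm above the bench. From here the upright steel stub, 35.5 mm diameter, rises 74 mm; its top 14 mm taper to 21 mm diameter. The tube has 1.25 mm clearance all round on it.
- stub_top (a point): Top of the stub, on its axis, 100 mm above the bench. The stub is clamped in the boss at a bearing that differs each time and is not reported: seen from above its button looks up to 0.55 rad to either side of the stand's -x. It can be seen, or found by twisting the seated tube; the hole catches the button within about 0.1 rad.
- button (a joint): Brass spring button, 6 mm wide, 6 mm out of the stub, centred 35 mm above the shoulder. Travel in m: 0 fully out (free or through the hole), 0.003 to 0.006 held in by the tube wall. Spring 1 N out, 2 N held in. Its upper side slopes, so the tube's lower end pushes it in with some newtons; through the hole it locks lift and twist.
- petri_stack: Bystander: stack of two white petri dishes, 90 mm across, 32 mm high. Origin at the centre of its underside.
- timer: Bystander: small white timer with three buttons, 66 x 66 x 19 mm. Origin at the centre of its underside.
- tube_rack: Bystander: blue rack with capped tubes, 62 x 150 x 100 mm. Origin at the centre of its underside.
- marker: Bystander: white pen with a red cap lying on the bench, 122 mm long, 14 mm thick. Origin at the centre of its underside.
- bottle: Bystander: white reagent bottle with a blue cap, 56 mm across, 101 mm high. Origin at the centre of its underside.

How it is judged:
By the outcome, as a careful person would: the job done as asked, in the order asked, and still so for the second after the job is handed in, with the robot touching nothing.
It also fails if it takes over 64 s, if anything falls off the work surface, if the arm or the gripper's body presses on something with over 40 N, if the wrist force passes 120 N, or if a joint passes its speed limit or range.

ROBOT

A 6-joint arm with a two-finger parallel gripper is mounted at the origin on a cart in front of the work surface, level with it; the furniture and walls round the work are solid. World frame = base frame: x ahead of the robot, y to its left, z up, the work surface at z = 0. Lengths are in m, angles in rad, forces in N, time in s.
With the tool pointing down it reaches from about 0.25 to 0.775 m from the base axis. Payload 4 kg.
Tool frame: the origin (TCP) lies at the very end of the fingers, on their centre line; the grasp point (between the pads) lies 19 mm behind it; z points along the fingers, y is the line along which they close (so a half turn about z gives the same grasp; the last joint's range is limited). The gripper opens to 85 mm and grips with 20 to 120 N. Pads are 22 mm wide; open, the fingers measure 114 mm over their backs; the gripper's body (76 mm by 85 mm) begins 54 mm behind the grasp point. The pads swing forward as they close: fully open they stand 13 mm farther back than shut.
Start: joints at [-1.424, 0.087, 1.371, -0, 1.684, -0.103], TCP at [0.136, -0.533, 0.231] pointing down, gripper open.
Joint ranges: [-3.1, 3.1], [-0.76, 2.03], [0.27, 2.55], [-1.08, 4.22], [0.17, 2.65], [-2.57, 2.57]. Speed limits (rad/s): [2.79, 2.79, 3.14, 3.14, 3.14, 3.14].

INTERFACE

Orientations are given as a unit quaternion [w, x, y, z].
In Python, from station import observe, imaging, order gives the robot as it stands.
- The arm moves only by the tool play_rows, never from a script. Its argument "deltas" is a list of rows, each a list of 3 entries, a list of its own where there are three numbers: the shift along the tool's x, y, z in m, then the turn, a rotation vector about the tool's x, y, z in rad, then the finger opening in m, from 0 to 0.0854. In form: [[[dx, dy, dz], [ax, ay, az], claw], ...]. A call has 1 to 10 rows; each row is the pose to reach, as a shift and turn from the pose commanded when the call began, along the tool's axes at that moment; what a row does not reach only later rows make up. A row lasts 1/10 s, in which the tool goes at most 50 mm and 8.59 degrees, less where a joint would pass 70% of its speed; a pose out of reach is approached as far as the arm can. A call with a gripper value outside its range is refused whole. The fingers move at their own pace and stop on an object; the grip force is fixed at half the most. Time passes only in rows, so rows that repeat a pose let the fingers close. It gives the time, the measured TCP pose, the force and the opening at its end, in the units of the state.
- observe(): the state, without advancing time (a new reading comes with each control period).
- imaging.read_camera(name): name is "side" or "top" or "wrist"; returns a dict with "img" (420x560x3 uint8, red, green, blue), "fx", "fy", "cx", "cy" (pixels), "xyz" and "rotation" of the camera in the world. Camera axes: x right, y down, z forward; pixel columns grow to the right and rows downward; lengths in m; the calibration is good to about 2 mm. A picture is of the moment at which its call begins. There is no depth.
- order.close_job(): hands the job in, once; it reports no verdict.
The state is a dict: "clock": time; "joints": joint angles; "qd": joint speeds; "joint_efforts": joint torques, N m; "position": TCP position; "ee_rot": TCP orientation; "force": force on the tool from outside, world axes, zero at the start; "moment": the same for the moment, N m; "opening": finger opening in m.
Only numpy, scipy, OpenCV 4.12 (cv2) and the standard library are available. Lean on these libraries where they do the work, as an engineer would, in place of code of your own. Each camera call takes 0.05 s, during which the arm holds its last target. There are 200 camera calls.

## Working session

There is one attempt and no reset: what is moved stays moved. The work goes in short steps, Python scripts to look and compute and a tool call to move; the robot and the scene stay as the last step left them, time stands still between calls to the robot, and variables do not carry over. Pictures are saved under pics/ and viewed, on a budget of 10 in all, crops included, one or two more only if the job needs it, and the job is handed in when it is done.

Besides the shell and the picture viewer there is one more tool, called after "Request:" by a JSON object that holds its "method" and its "body", one argument or row to a line. play_rows: Moves the arm, as the interface text tells. Its arguments: {"type":"object","properties":{"deltas":{"type":"array"}},"required":["deltas"]}

```bash
mkdir -p pics
cat > h.py <<'E'
import numpy as np, cv2, json
from station import observe, imaging, order
def shot(cam,name,crop=None,scale=1):
    c=imaging.read_camera(cam); np.save(f'pics/{name}.npy',{k:np.array(v) for k,v in c.items()},allow_pickle=True)
    im=c['img'][:,:,::-1]
    if crop: x0,y0,x1,y1=crop; im=im[y0:y1,x0:x1]
    cv2.imwrite(f'pics/{name}.png',cv2.resize(im,None,fx=scale,fy=scale,interpolation=cv2.INTER_CUBIC)); return c
def load(name): return np.load(f'pics/{name}.npy',allow_pickle=True).item()
def ray(c,u,v):
    d=np.array([(u-c['cx'])/c['fx'],(v-c['cy'])/c['fy'],1.]); R=np.array(c['rotation'])
    return np.array(c['xyz']), R@(d/np.linalg.norm(d))
def onz(c,u,v,z):
    o,d=ray(c,u,v); return o+d*(z-o[2])/d[2]
def tri(*rs):
    A=sum(np.eye(3)-np.outer(d,d) for o,d in rs); b=sum((np.eye(3)-np.outer(d,d))@o for o,d in rs)
    return np.linalg.solve(A,b)
def proj(c,p):
    q=np.array(c['rotation']).T@(np.array(p)-c['xyz']); return c['fx']*q[0]/q[2]+c['cx'],c['fy']*q[1]/q[2]+c['cy']
E
python3 - <<'E'
from h import *
for n in('top','side'):
    c=shot(n,n+'0'); print(n,c['xyz'],c['rotation'],c['fx'])
a=cv2.imread('pics/top0.png');b=cv2.imread('pics/side0.png')
print(observe())
E
```

```text
top [0.42161963 0.17219609 1.34711806] [ 0.04405329 -0.70032967  0.71104463 -0.04486857] 506.7383043503352
side [0.36655834 1.30169291 0.65051619] [ 0.04638734 -0.06912523  0.84629744 -0.52616591] 503.0641995644165
{'clock': 0.1, 'joints': array([-1.42408436e+00,  8.79098115e-02,  1.37214788e+00,  6.90359620e-06,
        1.68359917e+00, -1.03106746e-01]), 'qd': array([-0.00085148, -0.00178747, -0.00521329, -0.00033816, -0.00178468,
       -0.00051503]), 'joint_efforts': array([ 2.24469615e-03, -3.53014433e+01, -3.14219213e+01, -9.17413695e-05,
        7.98722991e-03,  1.68285879e-07]), 'position': array([ 0.13590209, -0.5324707 ,  0.23021777]), 'ee_rot': array([-1.03193215e-03,  9.92208387e-01,  1.24585114e-01, -1.90713075e-05]), 'force': array([ 0.27853141, -0.33636394, -0.89028761]), 'moment': array([-0.00700429,  0.04221249,  0.01887836]), 'opening': 0.08554593963639777}
```

View pics/top0.png

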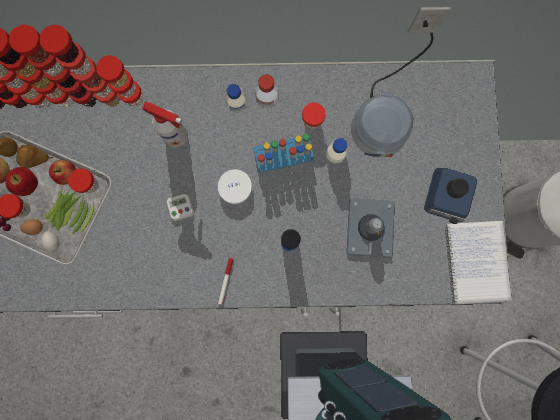

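View pics/side0.png

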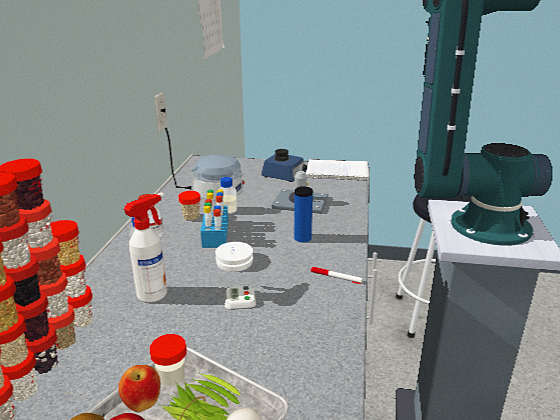

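The top view shows the post's cap at about (290,239), and the stand at (371,228) with the stub near its middle. In the side view the post's cap is at (303,190) and its base at (303,240), and the stub tip is near (301,172).

```bash
sed -i "s/^from station.*/&\nfrom scipy.spatial.transform import Rotation as Ro/; s/R=np.array(c\['rotation'\])/R=rot(c)/; s/np.array(c\['rotation'\]).T/rot(c).T/" h.py
cat >> h.py <<'E'
def rot(c):
    q=np.array(c['rotation']); return Ro.from_quat(np.r_[q[1:],q[0]]).as_matrix()
E
python3 - <<'E'
from h import *
t,s=load('top0'),load('side0')
print('cap',tri(ray(t,290,238.5),ray(s,303.5,189)),onz(t,290,238.5,.14))
print('stub',tri(ray(t,372,226),ray(s,301,172)),onz(t,372,226,.1))
for p in((350,200),(395,202),(393,256),(348,253)): print('foot',onz(t,*p,.014))
for n,p in dict(timer=(179,208),petri=(235,187),marker=(226,282),rack=(284,154)).items(): print(n,onz(t,*p,.02))
a=t['img'][190:265,260:405,::-1]; b=s['img'][150:250,250:345,::-1]
A=cv2.resize(a,None,fx=5,fy=5,interpolation=2)
cv2.imwrite('pics/c0.png',A)
c=shot('wrist','w0');print(c['xyz'],rot(c))
E
```

```text
cap [0.5003749  0.14816317 0.13909236] [0.50203645 0.14832589 0.14      ]
stub [ 0.53122291 -0.05515211  0.10249655] [ 0.53251187 -0.05552506  0.1       ]
foot [ 0.61035805 -0.01539158  0.014     ]
foot [ 0.60318089 -0.13473705  0.014     ]
foot [ 0.46045214 -0.12327613  0.014     ]
foot [ 0.47007865 -0.00559959  0.014     ]
timer [0.59502944 0.43755684 0.02      ]
petri [0.64897685 0.28951302 0.02      ]
marker [0.39974929 0.31381398 0.02      ]
rack [0.73649603 0.15804395 0.02      ]
[ 0.20165357 -0.51632143  0.3730828 ] [[ 0.24757548 -0.93343203 -0.25963633]
 [-0.96886649 -0.23908079 -0.06432813]
 [-0.00202812  0.267479   -0.96356155]]
```

View pics/c0.png

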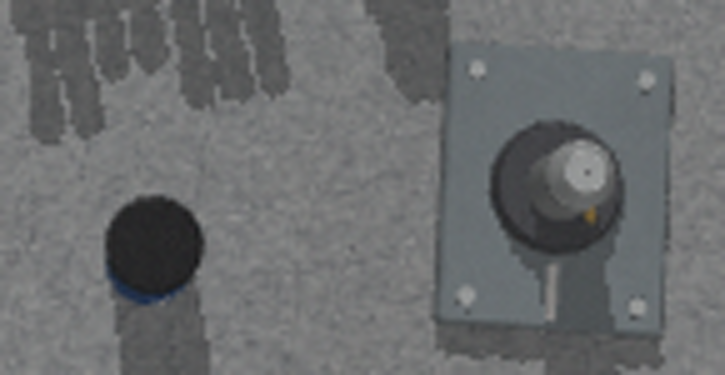

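```bash
cat >> h.py <<'E'
def tool(psi,tilt=0):  # tilt: tool z leans towards -x_tool
    return Ro.from_euler('z',psi).as_matrix()@np.diag([1.,-1,-1])@Ro.from_euler('y',tilt).as_matrix()
def pose():
    o=observe(); q=o['ee_rot']; return o['position'],Ro.from_quat(np.r_[q[1:],q[0]]).as_matrix(),o
def delta(p,R):
    p0,R0,_=pose(); print('d',np.round(R0.T@(np.array(p)-p0),4),'rv',np.round(Ro.from_matrix(R0.T@R).as_rotvec(),4))
E
python3 - <<'E'
from h import *
t=load('top0');s=load('side0')
f=lambda x,y:(260+x/5-.4,190+y/5-.4)
st=onz(t,*f(585,172),.1)
print('stub',st,'boss',onz(t,*f(556,187),.026),'btn',onz(t,*f(591,216),.061),'cap',onz(t,*f(154,245),.14))
C=np.array([onz(t,*f(*p),.014) for p in((452,42),(672,58),(662,330),(436,320))]);print(C.mean(0),C)
d=C[0]+C[1]-C[2]-C[3];print('stand yaw',np.arctan2(d[1],d[0]), 'line',onz(t,*f(551,292),.014))
w=load('w0');print(w['fx']);p,R,o=pose();print(R, R.T@(w['xyz']-p), R.T@rot(w))
print(tool(np.pi,-.4)); 
delta((.22,-.2,.27),tool(1.7)); delta((.36,.14,.25),tool(np.pi-.2,.4))
E
```

```text
stub [ 0.53729734 -0.06707956  0.1       ] boss [ 0.53651537 -0.06579912  0.026     ] btn [ 0.51840941 -0.07673785  0.061     ] cap [0.50178357 0.14737688 0.14      ]
[ 0.53779693 -0.06771067  0.014     ] [[ 0.61572754 -0.01556553  0.014     ]
 [ 0.60536587 -0.1321739   0.014     ]
 [ 0.46153581 -0.12070018  0.014     ]
 [ 0.46855849 -0.00240306  0.014     ]]
stand yaw -0.08445929312092329 line [ 0.48229367 -0.06325829  0.014     ]
373.06711057331256
[[ 9.68951679e-01  2.47250024e-01 -2.65141642e-04]
 [ 2.47250105e-01 -9.68950124e-01  1.74416086e-03]
 [ 1.74334787e-04 -1.75556389e-03 -9.99998444e-01]] [ 0.06774551  0.00027235 -0.14270753] [[ 3.35982500e-04 -9.63516653e-01 -2.67648175e-01]
 [ 9.99999906e-01  3.96688934e-04 -1.72741422e-04]
 [ 2.72612306e-04 -2.67648092e-01  9.63516697e-01]]
[[-9.21060994e-01  1.22464680e-16  3.89418342e-01]
 [ 1.12797440e-16  1.00000000e+00 -4.76899926e-17]
 [-3.89418342e-01  0.00000000e+00 -9.21060994e-01]]
d [ 0.1637 -0.3015 -0.0391] rv [-1.3000e-03 -1.4000e-03 -1.4502e+00]
d [ 0.3834 -0.5963 -0.0185] rv [ 0.5357  0.1203 -2.6441]
```

Request:
{"method": "play_rows", "body": {
  "deltas": [
    [[0.164, -0.3, -0.04], [0, 0, -1.45], 0.085],
    [[0.164, -0.3, -0.04], [0, 0, -1.45], 0.085],
    [[0.164, -0.3, -0.04], [0, 0, -1.45], 0.085],
    [[0.164, -0.3, -0.04], [0, 0, -1.45], 0.085],
    [[0.164, -0.3, -0.04], [0, 0, -1.45], 0.085],
    [[0.164, -0.3, -0.04], [0, 0, -1.45], 0.085],
    [[0.164, -0.3, -0.04], [0, 0, -1.45], 0.085],
    [[0.164, -0.3, -0.04], [0, 0, -1.45], 0.085],
    [[0.164, -0.3, -0.04], [0, 0, -1.45], 0.085],
    [[0.164, -0.3, -0.04], [0, 0, -1.45], 0.085]
  ]
}}

```text
clock: 1.15
position: [0.2208, -0.201, 0.2712]
ee_rot: [0.0, 0.658, 0.753, -0.0]
force: [-0.4, -0.3, -0.4]
opening: 0.0848
```

Run:
```python
from h import *
delta((.34,.04,.25),tool(np.pi,-.4))
```

```text
d [0.2227 0.1507 0.0211] rv [-0.287  -0.3279 -1.4146]
```

Request:
{"method": "play_rows", "body": {
  "deltas": [
    [[0.223, 0.151, 0.021], [-0.287, -0.328, -1.415], 0.085],
    [[0.223, 0.151, 0.021], [-0.287, -0.328, -1.415], 0.085],
    [[0.223, 0.151, 0.021], [-0.287, -0.328, -1.415], 0.085],
    [[0.223, 0.151, 0.021], [-0.287, -0.328, -1.415], 0.085],
    [[0.223, 0.151, 0.021], [-0.287, -0.328, -1.415], 0.085],
    [[0.223, 0.151, 0.021], [-0.287, -0.328, -1.415], 0.085],
    [[0.223, 0.151, 0.021], [-0.287, -0.328, -1.415], 0.085],
    [[0.223, 0.151, 0.021], [-0.287, -0.328, -1.415], 0.085],
    [[0.223, 0.151, 0.021], [-0.287, -0.328, -1.415], 0.085],
    [[0.223, 0.151, 0.021], [-0.287, -0.328, -1.415], 0.085]
  ]
}}

```text
clock: 2.15
position: [0.3413, 0.0394, 0.2499]
ee_rot: [0.199, -0.0, 0.98, -0.0]
force: [-0.1, -0.5, -0.5]
opening: 0.0848
```

Run:
```python
from h import *
print(pose()[2]['joints'],pose()[0],pose()[1])
shot('wrist','w1')
```

```text
[-0.07982381 -0.71873307  1.97585187  0.0304562   1.48501766 -1.64799317] [0.34134805 0.03936084 0.24988031] [[-9.20833181e-01 -6.80936136e-04  3.89956136e-01]
 [-1.06031539e-03  9.99999151e-01 -7.57618629e-04]
 [-3.89955289e-01 -1.11111686e-03 -9.20833122e-01]]
```

View pics/w1.png

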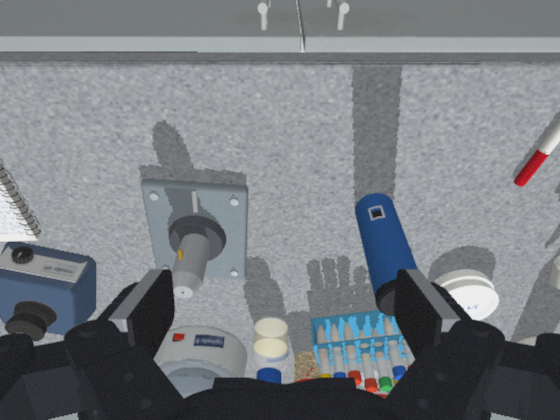

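The wrist view shows the white-framed hole at (377,212) facing the robot, the button at about (180,254) and the stub top at (184,291). I'll enlarge both.

Run:
```python
from h import *
im=load('w1')['img'][:,:,::-1]
a=cv2.resize(im[205:305,155:235],None,fx=5,fy=5,interpolation=2);b=cv2.resize(im[185:320,345:425][:100+0],None,fx=5,fy=5,interpolation=2)
cv2.imwrite('pics/c1.png',np.hstack([a,b]))
```

```text
(no output)
```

View pics/c1.png

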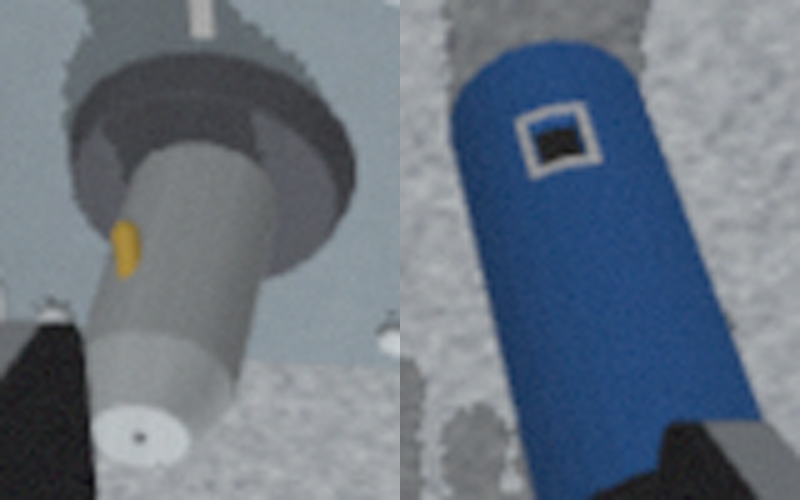

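The crops show the button's tip at about (180.2,255), the stub top's centre at (182.6,292), and the hole's centre at (377.1,212.7). I'll fit both axes from silhouette tangents.

Run:
```python
from h import *
from scipy.optimize import least_squares
w=load('w1');t=load('top0');s=load('side0')
A=lambda x,y:(155+x/5-.4,205+y/5-.4); B=lambda x,y:(345+(x-400)/5-.4,185+y/5-.4)
def fit(tan,r,pts,x0):
    def res(q):
        out=[]
        for (c,u,v) in tan:
            o,d=ray(c,u,v); n=np.array([-d[1],d[0]])/np.hypot(*d[:2]); out.append(abs(n@(q-o[:2]))-r)
        for (c,u,v,z) in pts: out+=list((onz(c,u,v,z)[:2]-q)*.7)
        return out
    m=least_squares(res,x0); print(m.x,np.round(np.array(m.fun)*1e3,1)); return m.x
P=fit([(w,*B(*p)) for p in((456,150),(488,300),(518,450),(655,125),(703,265),(748,395))],.023,[(t,290.4,238.6,.14)],[.502,.147])
S=fit([(w,*A(*p)) for p in((122,200),(103,290),(274,215),(252,310))],.01775,[(t,376.6,224,.1),(w,*A(140,437),.1)],[.537,-.067])
h=onz(w,*B(561,139),.035);b=onz(w,*A(125,250),.061)
print('hole',h,h[:2]-P,np.hypot(*(h[:2]-P)),'bear',np.arctan2(*(P-h[:2])[::-1]))
print('btn',b,b[:2]-S,np.hypot(*(b[:2]-S)),'bear',np.arctan2(*(S-b[:2])[::-1]))
# bearings by lateral fit with known radius
for nm,c,r,z,uv in(('hole',P,.023,.035,B(561,139)),('btn',S,.0237,.061,A(126,250))):
    a=np.linspace(-1.2,1.2,481);e=[np.hypot(*(np.array(proj(w,[c[0]-r*np.cos(k),c[1]-r*np.sin(k),z]))-uv)) for k in a];i=np.argmin(e);print(nm,a[i],e[i])
```

```text
[0.50186352 0.14732125] [-0.9 -0.2  0.9  0.7 -0.2 -0.8 -0.1  0. ]
[ 0.53639092 -0.06807051] [ 0.6 -1.4 -0.6 -0.8  0.6  0.7 -0.5  0.2]
hole [0.4796334  0.14110484 0.035     ] [-0.02223012 -0.00621641] 0.02308294220881883 bear 0.2726741085935929
btn [ 0.51928084 -0.07672859  0.061     ] [-0.01711008 -0.00865808] 0.019175948940709408 bear 0.4684536118305642
hole 0.27500000000000013 0.07795725664710224
btn 0.375 3.335960398548271
```

Run:
```python
from h import *
delta((.502,.1473,.20),tool(np.pi-.2))
```

```text
d [-0.1293  0.1082  0.1085] rv [0.0385 0.3998 0.1999]
```

Request:
{"method": "play_rows", "body": {
  "deltas": [
    [[-0.129, 0.108, 0.1085], [0.0385, 0.4, 0.2], 0.085],
    [[-0.129, 0.108, 0.1085], [0.0385, 0.4, 0.2], 0.085],
    [[-0.129, 0.108, 0.1085], [0.0385, 0.4, 0.2], 0.085],
    [[-0.129, 0.108, 0.1085], [0.0385, 0.4, 0.2], 0.085],
    [[-0.129, 0.108, 0.1085], [0.0385, 0.4, 0.2], 0.085],
    [[-0.129, 0.108, 0.1085], [0.0385, 0.4, 0.2], 0.085],
    [[-0.129, 0.108, 0.1085], [0.0385, 0.4, 0.2], 0.085]
  ]
}}

```text
clock: 2.9
position: [0.5031, 0.1458, 0.2001]
ee_rot: [-0.002, 0.105, 0.995, 0.001]
force: [0.2, -0.7, 0.3]
opening: 0.0849
```

Run:
```python
from h import *
p,R,o=pose();print(p,R,o['joints'])
delta((.502,.1473,.086),tool(np.pi-.2))
```

```text
[0.50309222 0.14576561 0.20006815] [[-9.78150193e-01  2.07874577e-01 -3.21868438e-03]
 [ 2.07870738e-01  9.78155172e-01  1.48843873e-03]
 [ 3.45778135e-03  7.86846329e-04 -9.99993712e-01]] [ 0.17248637  0.0389941   1.48338513  0.00202145  1.62212879 -1.18880891]
d [0.001  0.0012 0.1141] rv [ 0.0008 -0.0035 -0.0094]
```

Request:
{"method": "play_rows", "body": {
  "deltas": [
    [[0.0, 0.0, 0.03], [0, 0, 0], 0.085],
    [[0.0, 0.0, 0.06], [0, 0, 0], 0.085],
    [[0.0, 0.0, 0.09], [0, 0, 0], 0.085],
    [[0.0, 0.0, 0.114], [0, 0, 0], 0.085],
    [[0.0, 0.0, 0.114], [0, 0, 0], 0.085],
    [[0.0, 0.0, 0.114], [0, 0, 0], 0.085]
  ]
}}

```text
clock: 3.5
position: [0.5031, 0.1457, 0.0884]
ee_rot: [0.0, 0.105, 0.995, 0.001]
force: [0.0, 0.1, 1.4]
opening: 0.0851
```

Request:
{"method": "play_rows", "body": {
  "deltas": [
    [[0, 0, 0], [0, 0, 0], 0.06],
    [[0, 0, 0], [0, 0, 0], 0.05],
    [[0, 0, 0], [0, 0, 0], 0.045],
    [[0, 0, 0], [0, 0, 0], 0.04],
    [[0, 0, 0], [0, 0, 0], 0.03],
    [[0, 0, 0], [0, 0, 0], 0.03],
    [[0, 0, 0], [0, 0, 0], 0.03],
    [[0, 0, 0], [0, 0, 0], 0.03]
  ]
}}

```text
clock: 4.3
position: [0.5044, 0.1464, 0.0886]
ee_rot: [0.001, 0.104, 0.995, 0.001]
force: [-1.0, -0.6, 6.0]
opening: 0.0452
```

Run:
```python
from h import *
p,R,o=pose();print(p,R,o['force'],o['moment'],o['opening'])
```

```text
[0.50439623 0.1463996  0.08863889] [[-9.78373025e-01  2.06842085e-01  1.60467053e-03]
 [ 2.06845946e-01  9.78369491e-01  2.80966381e-03]
 [-9.88803963e-04  3.08081888e-03 -9.99994765e-01]] [-1.03119554 -0.61571669  5.96202664] [-0.10600274  0.289777    0.00683243] 0.045193067332867216
```

Request:
{"method": "play_rows", "body": {
  "deltas": [
    [[0, 0, -0.02], [0, 0, 0], 0.03],
    [[0, 0, -0.05], [0, 0, 0], 0.03],
    [[0, 0, -0.08], [0, 0, 0], 0.03],
    [[0, 0, -0.11], [0, 0, 0], 0.03],
    [[0, 0, -0.135], [0, 0, 0], 0.03],
    [[0, 0, -0.135], [0, 0, 0], 0.03],
    [[0, 0, -0.135], [0, 0, 0], 0.03]
  ]
}}

```text
clock: 5.0
position: [0.5031, 0.1458, 0.2203]
ee_rot: [-0.002, 0.104, 0.995, 0.001]
force: [0.2, -1.1, -4.9]
opening: 0.0453
```

Run:
```python
from h import *
p,R,o=pose();print(p,R[:,2],o['force'],o['moment'])
delta((.5365,-.068,p[2]),tool(np.pi-.2+.15))
```

```text
[0.50314887 0.14576336 0.22028923] [-0.00293373  0.00210855 -0.99999347] [ 0.21056608 -1.06975793 -4.93552754] [-0.02829933 -0.04898199  0.01929906]
d [-0.0769 -0.2022 -0.0005] rv [ 0.0017 -0.0032 -0.1584]
```

Request:
{"method": "play_rows", "body": {
  "deltas": [
    [[-0.01, -0.025, 0], [0, 0, -0.02], 0.03],
    [[-0.025, -0.065, 0], [0, 0, -0.05], 0.03],
    [[-0.04, -0.105, 0], [0, 0, -0.08], 0.03],
    [[-0.055, -0.145, 0], [0, 0, -0.11], 0.03],
    [[-0.068, -0.18, 0], [0, 0, -0.14], 0.03],
    [[-0.077, -0.202, 0], [0, 0, -0.158], 0.03],
    [[-0.077, -0.202, 0], [0, 0, -0.158], 0.03],
    [[-0.077, -0.202, 0], [0, 0, -0.158], 0.03]
  ]
}}

```text
clock: 5.8
position: [0.5358, -0.0678, 0.2178]
ee_rot: [-0.004, 0.026, 1.0, 0.002]
force: [-0.6, 0.9, -3.8]
opening: 0.0448
```

Run:
```python
from h import *
p,R,o=pose();print(p,R,o['force'],o['moment'],o['joints'])
s=shot('side','s2')
w=shot('wrist','w2')
print(proj(s,[.5365,-.068,.1]),proj(s,[p[0],p[1],.13]))
a=cv2.resize(s['img'][100:230,250:350,::-1],None,fx=4,fy=4,interpolation=2)
b=cv2.resize(w['img'][:,:,::-1],(400,300));b=cv2.resize(w['img'][100:420,180:380,::-1],(325,520))
cv2.imwrite('pics/c2.png',np.hstack([a,b]))
```

```text
[ 0.5358406  -0.06778352  0.21782249] [[-0.99862978  0.05186705 -0.00695506]
 [ 0.05183694  0.99864568  0.0044417 ]
 [ 0.00717602  0.00407509 -0.99996595]] [-0.57015918  0.85069983 -3.84240805] [ 0.00751341  0.01741612 -0.02945079] [-0.232462    0.07359435  1.41194262  0.00273178  1.66384669 -1.75113895]
(np.float64(299.39326569843917), np.float64(171.04380905455818)) (np.float64(299.74155664873734), np.float64(161.4964490533441))
```

View pics/c2.png

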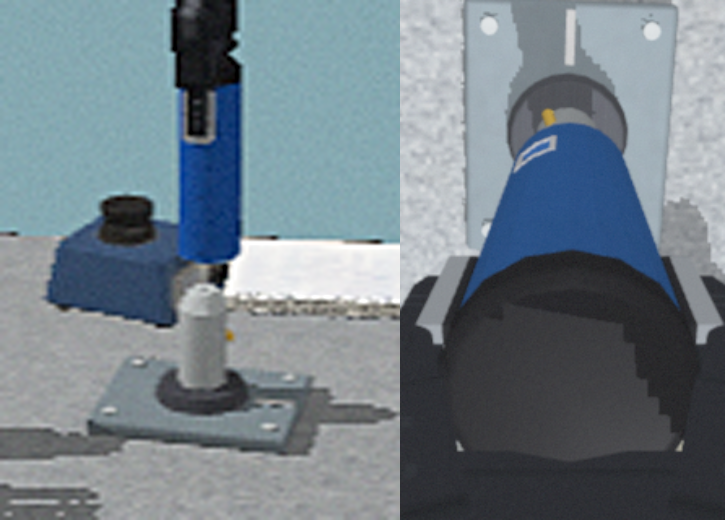

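The side view shows the post hanging upright over the stub: bottom edge centre at about (302.3,164), stub top at about (301.3,172). The wrist view shows the hole just left of centre, about in line with the brass button. I'll refine the lateral offset.

```bash
cat > m.py <<'E'
from h import *
from scipy.optimize import least_squares
def edges(c,rows,lo,hi,N):
    out=[]
    for v in rows:
        r=c['img'][v,lo:hi].astype(int); m=np.where((r[:,2]-r[:,0]>40))[0]
        if len(m)>10: out+=[(m[0]+lo-.5,v),(m[-1]+lo+.5,v)]
    return out
def post(wn,sn,tipz):
    w,s=load(wn),load(sn)
    E=[(w,*e) for e in edges(w,range(200,255,5),200,360,0)]
    def res(q):
        o_=[]
        for c,u,v in E:
            o,d=ray(c,u,v);n=np.array([-d[1],d[0]])/np.hypot(*d[:2]);o_.append(abs(n@(q-o[:2]))-.023)
        return o_
    m=least_squares(res,[.536,-.068]);print('wrist',m.x,np.round(np.array(m.fun)*1e3,1))
    for v in range(145,165,3):
        e=edges(s,[v],285,320,0)
        if e: print('side',v,e[0][0],e[1][0],(e[0][0]+e[1][0])/2)
    g=s['img'][175:196,285:320].mean(2); print(g[::4].astype(int))
E
python3 -c "
from m import *
post('w2','s2',.13)"
```

```text
wrist [ 0.53200759 -0.06699963] [-0.   0.3  0.1  0.3  0.1  0.3  0.2  0.3 -0.2 -0.2 -0.1 -0.2 -0.  -0.2
  0.1 -0.1 -0.3 -0.1 -0.2 -0.1  0.3 -0.1]
side 145 284.5 319.5 302.0
side 148 284.5 319.5 302.0
side 151 288.5 319.5 304.0
side 154 288.5 319.5 304.0
side 157 289.5 319.5 304.5
side 160 288.5 309.5 299.0
side 163 284.5 309.5 297.0
[[ 71  70  75  72  72  71  59  78  90 125 168 194 191 182 174 160 159 143
  135 133 135 155 171 148 114 126 120 143 121 113 126 122 147 126 102]
 [ 67  61  71  72  77  64  66  64  45 109 171 156 144 129 110 111 112 110
  118 114 118 127 155 161 161 160 153 162 165 159 163 163 166 167 166]
 [160 161 152 157 157 165 161 161 161 161 161 152 142 133 129 115 122 117
  122 125 116 114 106 140 153 153 151 154 152 155 157 161 163 157 155]
 [160 163 160 162 159 152 154 161 159 157 158 152 142 126 118 121 111 114
  117 114 112 138 167 165 159 158 160 162 163 158 165 164 164 163 158]
 [100 100 138 133 131 130 131 133 130 150 164 151 137 127 126 114 116 118
  116 117 116 141 159 162 164 166 160 163 155 159 164 162 159 161 160]
 [140 139 140 139 122  79  74  68  70  87 137 159 139 128 122 118 115 115
  120 123 118  89  41  48  44  49 103 141 141 140 139 137 137 136 137]]
```

Run:
```python
from m import *
s=load('s2');im=s['img'].astype(int)
for v in (140,146,152,158,162): print(v,[tuple(x) for x in im[v,291:298]],'|',[tuple(x) for x in im[v,306:313]])
for v in range(150,170,6):
    m=np.where(im[v,280:325,2]-im[v,280:325,1]>55)[0]; print(v,m.min()+280,m.max()+280)
def silh(c,p,r):
    # image columns of vertical cylinder silhouette at point p
    d=np.array(p[:2])-np.array(c['xyz'])[:2]; n=np.array([-d[1],d[0]])/np.hypot(*d)
    return [np.round(proj(c,[p[0]+k*r*n[0],p[1]+k*r*n[1],p[2]]),1) for k in(-1,1)]
print('stub z .06',silh(s,[.5365,-.068,.06],.01775)); print('post z.14',silh(s,[.5365,-.068,.145],.023))
for v in (187,190,193,196): print(v,[tuple(x) for x in im[v,291:309]])
```

```text
140 [(np.int64(133), np.int64(172), np.int64(181)), (np.int64(134), np.int64(170), np.int64(178)), (np.int64(138), np.int64(173), np.int64(177)), (np.int64(105), np.int64(143), np.int64(165)), (np.int64(10), np.int64(66), np.int64(153)), (np.int64(16), np.int64(70), np.int64(148)), (np.int64(29), np.int64(78), np.int64(146))] | [(np.int64(19), np.int64(58), np.int64(118)), (np.int64(22), np.int64(56), np.int64(115)), (np.int64(13), np.int64(50), np.int64(108)), (np.int64(8), np.int64(41), np.int64(103)), (np.int64(91), np.int64(118), np.int64(143)), (np.int64(142), np.int64(179), np.int64(182)), (np.int64(138), np.int64(173), np.int64(180))]
146 [(np.int64(133), np.int64(171), np.int64(178)), (np.int64(135), np.int64(168), np.int64(174)), (np.int64(143), np.int64(175), np.int64(181)), (np.int64(110), np.int64(146), np.int64(169)), (np.int64(16), np.int64(74), np.int64(154)), (np.int64(22), np.int64(73), np.int64(152)), (np.int64(25), np.int64(79), np.int64(148))] | [(np.int64(23), np.int64(61), np.int64(119)), (np.int64(18), np.int64(55), np.int64(114)), (np.int64(19), np.int64(57), 
[... 1691 characters left out ...]
np.int64(75), np.int64(155)), (np.int64(28), np.int64(79), np.int64(152)), (np.int64(20), np.int64(70), np.int64(143))] | [(np.int64(22), np.int64(57), np.int64(116)), (np.int64(21), np.int64(59), np.int64(117)), (np.int64(6), np.int64(50), np.int64(104)), (np.int64(24), np.int64(60), np.int64(110)), (np.int64(199), np.int64(203), np.int64(214)), (np.int64(255), np.int64(252), np.int64(248)), (np.int64(239), np.int64(238), np.int64(238))]
150 295 308
156 295 308
162 295 307Traceback (most recent call last):
  File "<stdin>", line 5, in <module>
    return umr_minimum(a, axis, None, out, keepdims, initial, where)
ValueError: zero-size array to reduction operation minimum which has no identity
```

Run:
```python
from m import *
s=load('s2');im=s['img'].astype(int)
def silh(c,p,r):
    d=np.array(p[:2])-np.array(c['xyz'])[:2]; n=np.array([-d[1],d[0]])/np.hypot(*d)
    return [np.round(proj(c,[p[0]+k*r*n[0],p[1]+k*r*n[1],p[2]]),1).tolist() for k in(-1,1)]
print('stub z .06',silh(s,[.5365,-.068,.06],.01775)); print('post z.14',silh(s,[.5365,-.068,.145],.023))
for v in (181,184,187,190): print(v,im[v,291:311].sum(1)//3)
for v in (181,184,187,190): print(v,(im[v,291:311,2]-im[v,291:311,0]))
```

```text
stub z .06 [[305.2, 183.6], [293.3, 183.5]]
post z.14 [[307.5, 156.7], [291.7, 156.5]]
181 [ 28  37 112 171 162 162 144 134 125 119 115 119 118 118 116 142 170 165
 160 157]
184 [158 158 151 159 161 159 147 131 121 118 112 114 116 123 116 100  90 136
 158 155]
187 [154 161 159 157 158 152 142 126 118 121 111 114 117 114 112 138 167 165
 159 158]
190 [137 144 142 154 158 151 140 132 118 117 113 122 116 119 110 130 163 158
 159 163]
181 [ 2 12  6  3  3  1 -1  3  5 -1  2  0  3  6  6  4 11  7  4  5]
184 [  -2   -1    0    6    3    4   -1    4    4    4    1    4    1    6
   10  -38 -130  -50   12    8]
187 [ 1  1  0  5  3  4  0  5  1  0  4  3  2  0  2  2 -1  4  2  5]
190 [14 11 11  6  6  3  6  4  3  3  1  1  1  8  2  1  6  6  5  6]
```

Run:
```python
from m import *
w=load('w2');p,R,o=pose();print(p,R[:,2],o['force'])
for nm,c,r,z,uv in(('hole',(.532,-.067),.023,.1645,(262.3,194.5)),('btn',(.5365,-.068),.0237,.061,(271,172.3))):
    h=onz(w,*uv,z)[:2]-c; print(nm,h,np.arctan2(-h[1],-h[0]))
    a=np.linspace(-1.2,1.2,481);e=[np.hypot(*(np.array(proj(w,[c[0]-r*np.cos(k),c[1]-r*np.sin(k),z]))-uv)) for k in a];i=np.argmin(e);print(nm,a[i],e[i])
delta((p[0]+.0047,p[1]-.001,.195),tool(np.arctan2(R[1,0],R[0,0])))
```

```text
[ 0.5362572  -0.06680728  0.21912678] [-0.00471174  0.00378493 -0.99998174] [-0.50973625  0.18766749 -4.30159532]
hole [-0.01906434 -0.01075783] 0.5137485676401563
hole 0.51 2.0344146594587227
btn [-0.01870373 -0.00838876] 0.42161176202821327
btn 0.42000000000000015 3.9398312482340088
d [-0.0049 -0.0009  0.0241] rv [ 0.0035 -0.0049 -0.    ]
```

Request:
{"method": "play_rows", "body": {
  "deltas": [
    [[-0.003, -0.001, 0.01], [0, -0.003, 0.02], 0.03],
    [[-0.005, -0.001, 0.02], [0.002, -0.004, 0.04], 0.03],
    [[-0.005, -0.001, 0.024], [0.002, -0.004, 0.04], 0.03],
    [[-0.005, -0.001, 0.024], [0.002, -0.004, 0.04], 0.03],
    [[-0.005, -0.001, 0.024], [0.002, -0.004, 0.04], 0.03],
    [[-0.005, -0.001, 0.024], [0.002, -0.004, 0.04], 0.03]
  ]
}}

```text
clock: 6.5
position: [0.5422, -0.0689, 0.1975]
ee_rot: [0.002, 0.045, 0.999, 0.0]
force: [0.3, 0.1, -4.0]
opening: 0.045
```

Run:
```python
from m import *
p,R,o=pose();print(p,R[:,2],o['force'],o['moment'])
s=shot('side','s3');w=shot('wrist','w3')
a=cv2.resize(s['img'][110:210,265:340,::-1],None,fx=5,fy=5,interpolation=2)
b=cv2.resize(w['img'][130:290,200:350,::-1],(400,427));b=np.vstack([b,np.zeros((73,400,3),np.uint8)])
cv2.imwrite('pics/c3.png',np.hstack([a,b]))
post('w3','s3',0)
```

```text
[ 0.54219734 -0.06890353  0.19754401] [ 3.45502139e-03 -8.34775802e-05 -9.99994028e-01] [ 0.29978522  0.06800322 -4.03187787] [ 0.051383   -0.02472436  0.02594211]
wrist [ 0.53864956 -0.06885558] [-0.   0.   0.1  0.1  0.1  0.2  0.2  0.2 -0.2 -0.2 -0.1 -0.1 -0.  -0.
  0.1  0.  -0.3  0.1 -0.2 -0.2  0.3 -0.2]
side 145 284.5 319.5 302.0
side 148 284.5 319.5 302.0
side 151 288.5 319.5 304.0
side 154 287.5 319.5 303.5
side 157 289.5 319.5 304.5
side 160 288.5 308.5 298.5
side 163 284.5 307.5 296.0
[[ 74  76  72  73  72  69  63  78  93 121 172 200 191 189 159 129 130 133
  139 132 127 158 177 145 114 123 113 148 121 111 124 117 150 127 105]
 [ 66  69  67  68  72  69  65  69  48 114 170 158 145 126 112 107 105 112
  113 118 116 133 151 164 158 155 160 163 157 161 161 165 168 163 159]
 [159 159 155 158 160 160 158 162 159 159 160 154 142 132 124 116 119 115
  117 118 117 104 104 137 159 155 155 155 155 154 160 157 158 151 158]
 [161 159 165 161 155 154 159 157 156 159 160 154 145 132 120 121 116 115
  122 123 118 132 166 161 162 157 162 162 160 158 162 168 160 164 163]
 [102  99 132 132 138 133 131 138 131 152 169 146 138 130 119 115 118 117
  118 123 119 143 165 156 165 165 163 159 157 160 164 168 160 167 160]
 [143 139 141 142 121  85  72  75  71  86 136 156 142 130 118 112 115 117
  120 121 121  85  43  43  49  45 106 146 141 138 140 138 140 138 140]]
```

View pics/c3.png

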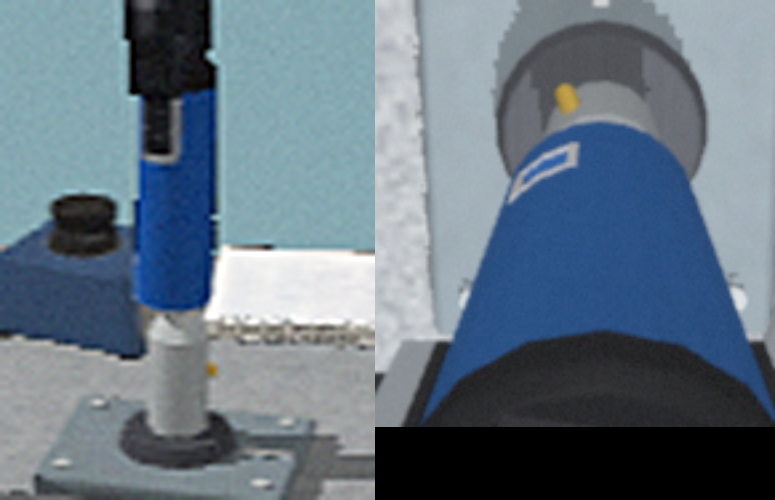

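Run:
```python
from m import *
w=load('w3');p,R,o=pose();print(p,R[:,2])
for nm,c,r,z,uv in(('hole',(.5386,-.0689),.023,.144,(263.5,194.2)),('btn',(.5365,-.068),.0237,.061,(272.2,166.1))):
    h=onz(w,*uv,z)[:2]-c; print(nm,h,np.arctan2(-h[1],-h[0]))
    a=np.linspace(-1.2,1.2,481);e=[np.hypot(*(np.array(proj(w,[c[0]-r*np.cos(k),c[1]-r*np.sin(k),z]))-uv)) for k in a];i=np.argmin(e);print(nm,a[i],e[i])
```

```text
[ 0.54222089 -0.06899901  0.19763897] [ 3.63689129e-03 -8.34843063e-05 -9.99993383e-01]
hole [-0.01957249 -0.00928618] 0.4429998987923277
hole 0.44000000000000017 2.449600426847968
btn [-0.01952893 -0.00776583] 0.3784855182480677
btn 0.375 3.5752856023810633
```

Request:
{"method": "play_rows", "body": {
  "deltas": [
    [[0.002, 0.001, 0], [0, 0.001, 0.04], 0.03],
    [[0.002, 0.001, 0], [0, 0.001, 0.04], 0.03],
    [[0.002, 0.001, 0], [0, 0.001, 0.04], 0.03],
    [[0.002, 0.001, 0], [0, 0.001, 0.04], 0.03],
    [[0.002, 0.001, 0], [0, 0.001, 0.04], 0.03],
    [[0.002, 0.001, 0], [0, 0.001, 0.04], 0.03]
  ]
}}

```text
clock: 7.2
position: [0.5401, -0.0678, 0.197]
ee_rot: [0.001, 0.065, 0.998, 0.0]
force: [0.2, 0.7, -5.0]
opening: 0.045
```

Run:
```python
from m import *
p,R,o=pose();print(p,R[:,2],np.arctan2(R[1,0],R[0,0]),o['force'],o['moment'])
shot('wrist','w4'),shot('side','s4')
post('w4','s4',0)
```

```text
[ 0.54009523 -0.06778433  0.19701307] [ 1.51658821e-03  2.48958241e-04 -9.99998819e-01] 3.011306776156217 [ 0.24889581  0.72825927 -4.97482149] [-0.01272424 -0.00446499 -0.0561107 ]
wrist [ 0.53630198 -0.06751333] [-0.1  0.   0.   0.1  0.1  0.2  0.2  0.2 -0.2 -0.2 -0.2 -0.1 -0.1 -0.1
 -0.  -0.   0.   0.1  0.1 -0.3  0.2  0.2]
side 145 284.5 319.5 302.0
side 148 284.5 319.5 302.0
side 151 288.5 319.5 304.0
side 154 287.5 319.5 303.5
side 157 289.5 319.5 304.5
side 160 288.5 308.5 298.5
side 163 284.5 307.5 296.0
[[ 72  70  69  75  76  68  66  76  99 121 167 197 192 193 164 124 131 139
  138 135 131 152 181 143 114 126 110 150 121 114 125 117 147 123 106]
 [ 64  70  68  73  72  67  64  64  51 111 169 155 147 125 105 107 109 112
  115 116 116 128 156 165 159 155 157 163 160 163 160 162 162 166 161]
 [161 159 154 153 157 159 161 161 156 165 163 156 142 131 123 115 114 113
  116 120 120 108 105 141 163 155 153 154 155 157 161 161 159 156 154]
 [160 161 159 159 159 153 157 159 162 158 160 156 140 134 120 117 119 116
  123 116 109 136 167 164 161 164 160 161 162 163 161 167 167 164 161]
 [106 100 135 133 133 136 132 134 137 150 163 151 139 128 123 117 117 113
  117 114 113 143 166 162 163 164 164 156 159 164 165 165 165 166 162]
 [136 136 136 145 126  84  67  71  69  86 134 152 148 132 123 112 117 114
  124 126 119  85  42  48  45  50  99 147 141 137 138 136 136 136 138]]
```

Request:
{"method": "play_rows", "body": {
  "deltas": [
    [[0, 0, 0.005], [0, 0, 0], 0.03],
    [[0, 0, 0.01], [0, 0, 0], 0.03],
    [[0, 0, 0.015], [0, 0, 0], 0.03],
    [[0, 0, 0.02], [0, 0, 0], 0.03],
    [[0, 0, 0.022], [0, 0, 0], 0.03],
    [[0, 0, 0.022], [0, 0, 0], 0.03],
    [[0, 0, 0.022], [0, 0, 0], 0.03]
  ]
}}

```text
clock: 8.0
position: [0.5402, -0.0677, 0.1751]
ee_rot: [0.001, 0.065, 0.998, 0.0]
force: [0.3, -0.5, -4.3]
opening: 0.0453
```

```bash
cat > st.py <<'E'
from h import *
np.set_printoptions(precision=4,suppress=True)
p,R,o=pose();print(p,R[:,2],'psi-pi',np.arctan2(R[1,0],R[0,0])%(2*np.pi)-np.pi,'F',o['force'],'M',o['moment'],o['opening'])
E
python3 st.py
```

```text
[ 0.5402 -0.0677  0.1751] [ 0.0017  0.0002 -1.    ] psi-pi -0.13043156820735113 F [ 0.3282 -0.5058 -4.316 ] M [-0.0229 -0.043   0.0011] 0.0452873237724263
```

Request:
{"method": "play_rows", "body": {
  "deltas": [
    [[0, 0, 0.002], [0, 0, 0], 0.03],
    [[0, 0, 0.004], [0, 0, 0], 0.03],
    [[0, 0, 0.006], [0, 0, 0], 0.03],
    [[0, 0, 0.008], [0, 0, 0], 0.03],
    [[0, 0, 0.01], [0, 0, 0], 0.03],
    [[0, 0, 0.012], [0, 0, 0], 0.03],
    [[0, 0, 0.012], [0, 0, 0], 0.03],
    [[0, 0, 0.012], [0, 0, 0], 0.03]
  ]
}}

```text
clock: 8.8
position: [0.5401, -0.0677, 0.1629]
ee_rot: [0.001, 0.065, 0.998, 0.0]
force: [0.1, -0.0, -3.5]
opening: 0.0452
```

```bash
python3 st.py
```

```text
[ 0.5401 -0.0677  0.1629] [ 0.0014  0.0003 -1.    ] psi-pi -0.13043533492569992 F [ 0.1474 -0.0331 -3.477 ] M [ 0.0443  0.0181 -0.0466] 0.045161143416083814
```

Request:
{"method": "play_rows", "body": {
  "deltas": [
    [[0, 0, 0.002], [0, 0, 0], 0.03],
    [[0, 0, 0.004], [0, 0, 0], 0.03],
    [[0, 0, 0.006], [0, 0, 0], 0.03],
    [[0, 0, 0.008], [0, 0, 0], 0.03],
    [[0, 0, 0.01], [0, 0, 0], 0.03],
    [[0, 0, 0.012], [0, 0, 0], 0.03],
    [[0, 0, 0.014], [0, 0, 0], 0.03],
    [[0, 0, 0.016], [0, 0, 0], 0.03],
    [[0, 0, 0.016], [0, 0, 0], 0.03]
  ]
}}

```text
clock: 9.7
position: [0.5396, -0.068, 0.1461]
ee_rot: [-0.0, 0.065, 0.998, -0.0]
force: [-2.3, -1.7, -3.6]
opening: 0.0452
```

```bash
python3 st.py
```

```text
[ 0.5396 -0.068   0.1461] [-0.0001 -0.0002 -1.    ] psi-pi -0.13052581273151498 F [-2.2889 -1.6557 -3.6124] M [-0.4763  0.433  -0.012 ] 0.045175693470229004
```

Request:
{"method": "play_rows", "body": {
  "deltas": [
    [[0, 0, 0.003], [0, 0, 0], 0.03],
    [[0, 0, 0.006], [0, 0, 0], 0.03],
    [[0, 0, 0.009], [0, 0, 0], 0.03],
    [[0, 0, 0.012], [0, 0, 0], 0.03],
    [[0, 0, 0.015], [0, 0, 0], 0.03],
    [[0, 0, 0.018], [0, 0, 0], 0.03],
    [[0, 0, 0.021], [0, 0, 0], 0.03],
    [[0, 0, 0.024], [0, 0, 0], 0.03],
    [[0, 0, 0.026], [0, 0, 0], 0.03],
    [[0, 0, 0.026], [0, 0, 0], 0.03]
  ]
}}

```text
clock: 10.7
position: [0.5399, -0.0677, 0.1202]
ee_rot: [0.0, 0.065, 0.998, 0.0]
force: [-2.0, -1.3, -5.2]
opening: 0.0453
```

```bash
python3 st.py
```

```text
[ 0.5399 -0.0677  0.1202] [ 0.0004  0.0004 -1.    ] psi-pi -0.1304815343133776 F [-2.0043 -1.3143 -5.1778] M [-0.2458  0.4592  0.042 ] 0.0453121175637176
```

Button is still pressed in. I'll keep going down in small steps towards the shoulder.

Request:
{"method": "play_rows", "body": {
  "deltas": [
    [[0, 0, 0.0015], [0, 0, 0], 0.03],
    [[0, 0, 0.003], [0, 0, 0], 0.03],
    [[0, 0, 0.0045], [0, 0, 0], 0.03],
    [[0, 0, 0.005], [0, 0, 0], 0.03],
    [[0, 0, 0.005], [0, 0, 0], 0.03]
  ]
}}

```text
clock: 11.2
position: [0.5403, -0.0677, 0.116]
ee_rot: [0.001, 0.065, 0.998, 0.0]
force: [-1.2, -0.9, -3.5]
opening: 0.045
```

```bash
python3 st.py
```

```text
[ 0.5403 -0.0677  0.116 ] [ 0.0019  0.0003 -1.    ] psi-pi -0.13042806839488108 F [-1.1579 -0.898  -3.479 ] M [-0.1641  0.3     0.0032] 0.044972721086038926
```

Request:
{"method": "play_rows", "body": {
  "deltas": [
    [[0, 0, 0.0008], [0, 0, 0], 0.03],
    [[0, 0, 0.0016], [0, 0, 0], 0.03],
    [[0, 0, 0.0024], [0, 0, 0], 0.03],
    [[0, 0, 0.0024], [0, 0, 0], 0.03]
  ]
}}

```text
clock: 11.6
position: [0.5404, -0.0677, 0.1147]
ee_rot: [0.001, 0.065, 0.998, 0.0]
force: [-3.1, 0.4, 3.5]
opening: 0.0449
```

```bash
python3 st.py
```

```text
[ 0.5404 -0.0677  0.1147] [ 0.0026  0.0001 -1.    ] psi-pi -0.13040382841253528 F [-3.1139  0.4457  3.541 ] M [-0.0817  0.7386 -0.0133] 0.04493121887991129
```

Run:
```python
from m import *
s=shot('side','s5');w=shot('wrist','w5')
a=cv2.resize(s['img'][120:220,265:340,::-1],None,fx=5,fy=5,interpolation=2)
b=cv2.resize(w['img'][110:270,200:350,::-1],(420,448));b=np.vstack([b,np.zeros((52,420,3),np.uint8)])
cv2.imwrite('pics/c5.png',np.hstack([a,b]))
```

```text
(no output)
```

View pics/c5.png

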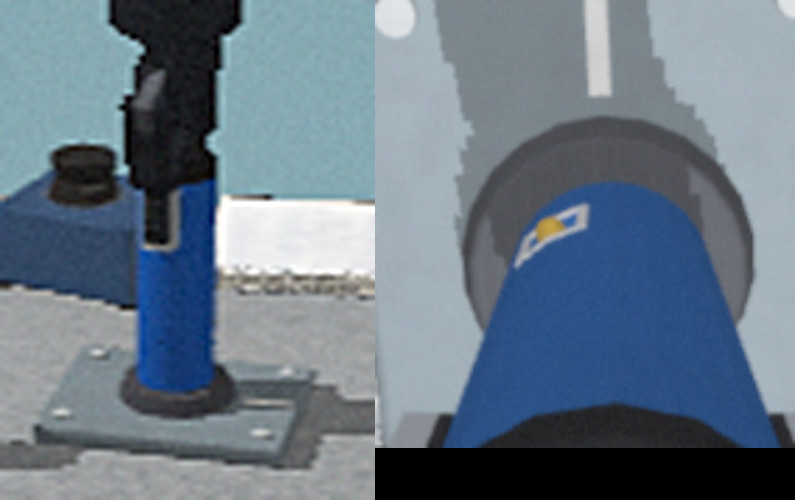

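The button shows brass inside the white frame at panel (548,228), roughly centred, and the tube's lower end sits on the boss. Next I release and retreat upward.

Request:
{"method": "play_rows", "body": {
  "deltas": [
    [[0, 0, -0.001], [0, 0, 0], 0.05],
    [[0, 0, -0.001], [0, 0, 0], 0.06],
    [[0, 0, -0.001], [0, 0, 0], 0.07],
    [[0, 0, -0.001], [0, 0, 0], 0.085],
    [[0, 0, -0.001], [0, 0, 0], 0.085],
    [[0, 0, -0.001], [0, 0, 0], 0.085],
    [[0, 0, -0.001], [0, 0, 0], 0.085],
    [[0, 0, -0.001], [0, 0, 0], 0.085]
  ]
}}

```text
clock: 12.5
position: [0.5402, -0.0677, 0.1146]
ee_rot: [0.001, 0.065, 0.998, 0.0]
force: [0.2, 0.1, -0.3]
opening: 0.0851
```

```bash
python3 st.py
```

```text
[ 0.5402 -0.0677  0.1146] [ 0.0015  0.0003 -1.    ] psi-pi -0.13038052384703036 F [ 0.1737  0.0538 -0.3013] M [-0.0145  0.0165 -0.0115] 0.08509155718072094
```

Request:
{"method": "play_rows", "body": {
  "deltas": [
    [[0, 0, -0.02], [0, 0, 0], 0.085],
    [[0, 0, -0.05], [0, 0, 0], 0.085],
    [[0, 0, -0.09], [0, 0, 0], 0.085],
    [[0, 0, -0.13], [0, 0, 0], 0.085],
    [[0.04, 0, -0.15], [0, -0.1, 0], 0.085],
    [[0.08, 0, -0.15], [0, -0.2, 0], 0.085],
    [[0.12, 0, -0.15], [0, -0.3, 0], 0.085],
    [[0.14, 0, -0.15], [0, -0.35, 0], 0.085],
    [[0.14, 0, -0.15], [0, -0.35, 0], 0.085],
    [[0.14, 0, -0.15], [0, -0.35, 0], 0.085]
  ]
}}

```text
clock: 13.5
position: [0.4009, -0.0496, 0.2652]
ee_rot: [0.176, 0.064, 0.982, -0.011]
force: [-0.5, 0.4, 0.9]
opening: 0.085
```

Run:
```python
from m import *
w=shot('wrist','w6');t=shot('top','t6');s=shot('side','s6')
u,v=proj(w,[.515,-.075,.061]);u,v=int(u),int(v);print(u,v)
y0=max(0,min(v-60,300));x0=max(0,min(u-60,440))
a=cv2.resize(w['img'][y0:y0+120,x0:x0+120,::-1],(400,400),interpolation=2)
b=cv2.resize(s['img'][120:220,265:365,::-1],(400,400),interpolation=2)
cv2.imwrite('pics/c6.png',np.hstack([a,b]))
# bystanders: image change vs start
for n in('top','side'):
    d=cv2.absdiff(load(n+'0')['img'],load(n[0]+'6')['img']).max(2)>60
    k,_,st,_=cv2.connectedComponentsWithStats(d.astype(np.uint8)); print(n,[r[:5].tolist() for r in st[1:] if r[4]>25])
```

```text
274 212
top [[369, 212, 23, 22, 280], [281, 229, 20, 22, 326], [354, 278, 117, 142, 8229], [318, 376, 50, 40, 1068], [271, 405, 45, 15, 332], [334, 412, 11, 8, 30]]
side [[345, 0, 215, 194, 14107], [468, 0, 17, 3, 32], [471, 88, 89, 129, 2785], [292, 149, 21, 94, 1384], [330, 200, 37, 7, 147], [524, 240, 36, 22, 645], [445, 281, 3, 14, 29]]
```

View pics/c6.png

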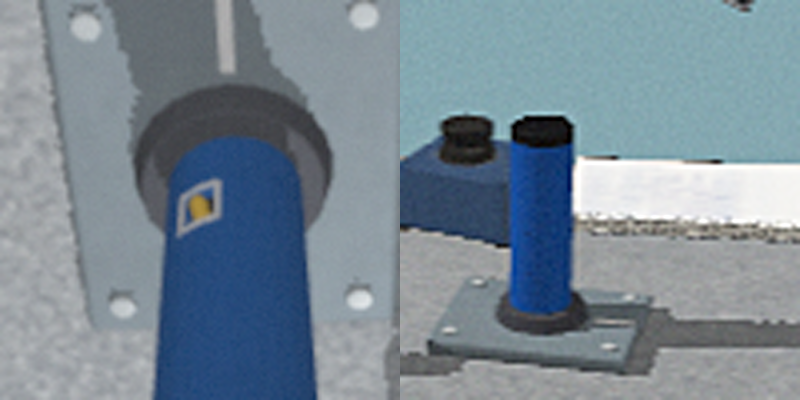

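The post stands upright on the boss, with the brass button visible in the hole's white frame at panel (201,207). The only image changes are the post, the stand and the arm, so the bystanders have not moved. I'm handing it in.

```bash
python3 -c "
from station import order; print(order.close_job())"
```

```text
the job is handed in; nothing more can be done
None
```

The blue post is standing upright on the stub, seated against the shoulder, with the brass button showing through the hole. I handed the job in at about 13.7 s.

- **Fit:** I gripped the post, lined up its hole with the button by eye, corrected the sideways position twice over the stub, then lowered it in small steps. It met the shoulder with about 8 N. I made small turns before lowering to match the bearing and did not need to twist it once seated.
- **Last checks:**
  - The final wrist and side pictures show the post upright on the boss, with the button inside the hole's white frame.
  - Comparing the first and last pictures showed changes only at the post, the stand and the arm, so the other bench items did not move.
  - The gripper was open and clear of everything, with the force reading near zero.
- **Disagreements:** The post sat about 4 mm off the fingers' centre line, which the side and wrist views both showed and I corrected. The hole and button bearings differed by up to about 0.1 rad between views, within what the hole allows.
- **Not tested:** I judged the lock from the pictures and the drop in sideways force. I did not try to lift or twist the post to confirm it.

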